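# Load an angle cleat on the dowel pin of a clamping jig

## Robot

A 6-joint arm with a two-finger parallel gripper is mounted at the origin on the work surface. World frame = base frame: x ahead of the robot, y to its left, z up, the work surface at z = 0. Lengths are in m, angles in rad, forces in N, time in s.
With the tool pointing down it reaches from about 0.375 to 0.75 m from the base axis. Payload 9 kg.
Tool frame: the origin (TCP) lies where the fingers leave the gripper's body, on its centre line; the fingertips stand 73 mm ahead of it and the grasp point (between the pads) lies 54 mm ahead of it (r.pinch_z is the z of the grasp point in the tool frame, in m); z points along the fingers, y is the line along which they close (so a half turn about z gives the same grasp; the last joint's range is limited). The gripper opens to 85 mm and grips with 20 to 120 N. Pads are 22 mm wide; open, the fingers measure 114 mm over their backs; the gripper's body (76 mm by 85 mm) begins 54 mm behind the grasp point. The pads swing forward as they close: fully open they stand 13 mm farther back than shut.
Start: joints at [1.117, 0.104, 0.097, 1.564, 0, 1.353], TCP at [0.14, 0.583, 0.304] pointing down, gripper open.
Joint ranges: [-2.99, 2.99], [-0.84, 1.86], [-1.1, 1.16], [-1.84, 2.11], [-1.51, 1.56], [-3.14, 3.14]. Speed limits (rad/s): [2.22, 2.22, 2.57, 3.14, 3.14, 3.14].

## Interface

Orientations are given as a unit quaternion [x, y, z, w].
In Python, from bench import r gives the robot as it stands. The module is installed in compiled form; this text tells all that it offers.
- The arm moves only by the tool drive_tool, never from a script. Its argument "moves" is one flat list of numbers, 4 for each row, row after row: the shift along the tool's x, y, z normalised to -1 to 1, where 1 is 0.8 m, then the turn about the tool's z normalised to -1 to 1, where 1 is 1.5 rad. In form: [dx, dy, dz, roll, dx, dy, dz, roll, ...]. A call has 1 to 12 rows; each row is the pose to reach, as a shift and turn from the pose commanded when the call began, along the tool's axes at that moment; what a row does not reach only later rows make up. A row lasts 1/8 s, in which the tool goes at most 62.5 mm and 10.7 degrees, less where a joint would pass 70% of its speed; a pose out of reach is approached as far as the arm can. A call with a number of a shift or a turn outside -1 to 1 is refused whole. A call with a gripper value outside its range is refused whole. "hand" is the opening, from 0 (shut) to 1 (fully open), set as the call begins (left out, the last holds). The fingers move at their own pace and stop on an object; "force" is the grip in N (left out, the last holds). Time passes only in rows, so rows that repeat a pose let the fingers close. It gives the time, the measured TCP pose, the force, the opening and the grip force at its end, in the units of the state.
- r.sense(): the state, without advancing time (a new reading comes with each control period).
- r.snapshot(name): name is "scene" or "top" or "wrist"; returns the picture (400x640x3 uint8, red, green, blue); there is no depth.
- r.calibration(name): a dict with "fx", "fy", "cx", "cy" (pixels), "extrinsics" (4x4, takes a point from world to camera coordinates); the wrist camera has in their place "T_tool_cam" (4x4, takes a point from camera to tool coordinates, whose origin is the TCP and whose axes are the flange's). Camera axes: x right, y down, z forward; pixel columns grow to the right and rows downward; lengths in m; the calibration is good to about 2 mm. The wrist camera is an equidistant fisheye: a pixel r from the principal point sees the ray r / f radians off the axis. A picture is of the moment at which its call begins: read the wrist's pose just before it. calibration takes no time and is no camera call.
- r.sign_off(): hands the job in; it is judged then, once.
The state is a dict: "clock": time; "joint_pos": joint angles; "dq": joint speeds; "tau": joint torques, N m; "tool_pos": TCP position; "eef_rot": TCP orientation; "wrist_force": force on the tool from outside, world axes, zero at the start; "ft_torque": the same for the moment, N m; "gripper_width": finger opening in m; "grasp_force": force on a finger pad.
Only numpy, scipy, OpenCV 4.12 (cv2) and the standard library are available. Lean on these libraries where they do the work, as an engineer would, in place of code of your own. Each camera call takes 0.05 s, during which the arm holds its last target. There are 200 camera calls.

## Task

Load the drilled steel angle cleat into the jig, ready for clamping: gently feel its round hole down over the dowel pin, upright leg towards the stop block, until it lies fully home and flat on the jig plate, then nudge it round on the pin until the back of its upright leg butts against the stop. Let go of it; do not force or drop the cleat, and leave the other things on the bench where they are.

Things in the scene. Friction and masses are not known exactly. Their poses are not given: they have to be found in the camera images.
- cleat: Angle cleat, plain steel, 0.4 to 0.7 kg: L-section 90 mm long, 8 mm thick, standing on its flat leg. Origin: centre of the flat leg's underside; x from heel to toe, y along its length, z up. Flat leg x -30..30, y -45..45, z 0..8 mm; upright leg x -30..-22 mm, full length, top at z 50. The flat leg has a round 14 mm through hole at x 5, y -25 and a slot 14 by 25 mm at x 5, y +22 (not used here).
- cleat_leg (a point): Centre of the cleat's upright leg (cleat frame -26, 0, 29 mm): the place to grip the cleat. Axes as the cleat's; the leg is 8 mm thick along x and its top is 21 mm above this point.
- cleat_hole (a point): Centre of the cleat's round hole, at its lower mouth (cleat frame 5, -25, 0 mm). This hole, not the slot, goes over the pin.
- cleat_heel (a point): Point on the back (heel) face of the cleat's upright leg that is to meet the stop (cleat frame -30, 32, 4 mm).
- jig: The jig, fixed to the bench: dark steel plate, top at z 12 mm, x -70..140, y -65..65 mm, origin on its underside, z up, bolt heads 9 mm tall in its corners. The pin is described under pin_slot, the stop under stop_face. A loaded cleat has its axes parallel to the jig's, underside at z 12. A hold-down clamp stands open on it at x over 80, y 10..50, top at z 120, handle out to x 220: not used here.
- pin_slot (a point): Middle of the pin's keyway, on the plate's top face (jig frame 5, -25, 12 mm). The pin: upright rigid steel dowel, 12 mm diameter, top edge bevelled 0.6 mm, 12 mm above the plate (a cleat on its top has its underside 24 mm above the bench). It is locked somewhere within 13 mm either side of this point along jig y, differently each time; in jig x it is true. The hole has 1 mm play all round it.
- stop_face (a point): Point on the stop block's working face (towards jig +x), 4 mm above the plate (jig frame -30, 32, 16 mm); cleat_heel comes to meet it, give or take the pin's setting along y. Stop block: rigid steel, 24 by 24 mm, 40 mm tall above the plate, at jig x -54..-30, y 20..44 mm.
- blank: A shorter, undrilled piece of the same steel angle, 70 mm long (no hole, no slot): bystander; origin on its underside.
- bolt: M12 hexagon bolt standing on its head, 63 mm tall: bystander; origin on its underside.
- hammer: Hammer with a wooden handle, 260 mm long: bystander; origin on its underside.
- square: Try square, wooden stock and steel blade 150 mm long: bystander; origin on its underside.
- spanner: Open-ended spanner, 190 mm long: bystander; origin on its underside.
- flatbar: Dark steel flat bar, 220 x 40 x 6 mm: bystander; origin on its underside.
- spraycan: Grey spray can, 65 mm across and 190 mm tall: bystander; origin on its underside.

How it is judged:
By the outcome, as a careful person would: the job done as asked, in the order asked, and still so for the second after the job is handed in, with the robot touching nothing.
It also fails if it takes over 72 s, if anything falls off the work surface, if the arm or the gripper's body presses on something with over 40 N, if the wrist force passes 120 N, or if a joint passes its speed limit or range.

## Working session

There is one attempt and no reset: what is moved stays moved. The work goes in short steps, Python scripts to look and compute and a tool call to move; the robot and the scene stay as the last step left them, time stands still between calls to the robot, and variables do not carry over. Pictures are saved under pics/ and viewed, at most 10 in all, crops included, and the job is handed in when it is done.

Besides the shell and the picture viewer there is one more tool, called after "Call:" as name(argument=value, ...) on one line, values as JSON. drive_tool: Moves the arm, as the interface text tells. Scaled input: -1 to 1 covers 0.8 m each way for a shift and 1.5 rad each way for a turn. Its arguments: {"type":"object","properties":{"moves":{"type":"array","items":{"type":"number"}},"hand":{"type":"number"},"force":{"type":"number"}},"required":["moves"]}

```bash
mkdir -p pics; python3 - <<'E'
from bench import r
import cv2,numpy as np
print(r.sense(), r.pinch_z)
for n in("scene","top","wrist"):
    im=r.snapshot(n); cv2.imwrite(f"pics/{n}0.png",im[:,:,::-1]); c=r.calibration(n); print(n,{k:np.round(v,4).tolist() for k,v in c.items()})
E
```

```text
{'clock': 0.0, 'joint_pos': array([1.11731336e+00, 1.04676657e-01, 9.64784005e-02, 1.56387166e+00,
       2.97274067e-05, 1.35309114e+00]), 'dq': array([ 1.37314721e-03, -1.49111903e-03, -1.67362438e-03,  3.89946459e-05,
        2.03858820e-03, -1.32860234e-04]), 'tau': array([ 1.48945830e-03, -5.56932807e+01,  5.03649509e+01,  1.67591264e-02,
       -1.67378325e-04,  6.86659604e-06]), 'tool_pos': array([0.14004617, 0.58319702, 0.30314053]), 'eef_rot': array([ 1.17615999e-01,  9.93058946e-01, -5.96374676e-04, -2.23749792e-04]), 'wrist_force': array([-0.22162633,  0.22217355,  0.02102404]), 'ft_torque': array([0.04125609, 0.00174068, 0.03988001]), 'grasp_force': 0.0, 'gripper_width': 0.08534642118016084} 0.0539
scene {'fx': 420.7946, 'fy': 420.7946, 'cx': 329.2223, 'cy': 209.7079, 'extrinsics': [[-0.3754, 0.9267, 0.0165, 0.1698], [0.6153, 0.2625, -0.7433, -0.26], [-0.6931, -0.2689, -0.6688, 1.4984], [0.0, 0.0, 0.0, 1.0]]}
top {'fx': 369.5528, 'fy': 369.5528, 'cx': 322.9139, 'cy': 200.9367, 'extrinsics': [[0.0145, -0.9999, 0.0055, 0.0025], [-0.9932, -0.015, -0.1154, 0.4645], [0.1155, -0.0038, -0.9933, 0.9993], [0.0, 0.0, 0.0, 1.0]]}
wrist {'fx': 309.7069, 'fy': 309.7069, 'cx': 320.0479, 'cy': 201.4937, 'T_tool_cam': [[-0.0007, -0.9625, -0.2715, 0.0688], [1.0, -0.0005, -0.0008, 0.0005], [0.0006, -0.2715, 0.9625, -0.0692], [0.0, 0.0, 0.0, 1.0]]}
```

View pics/top0.png

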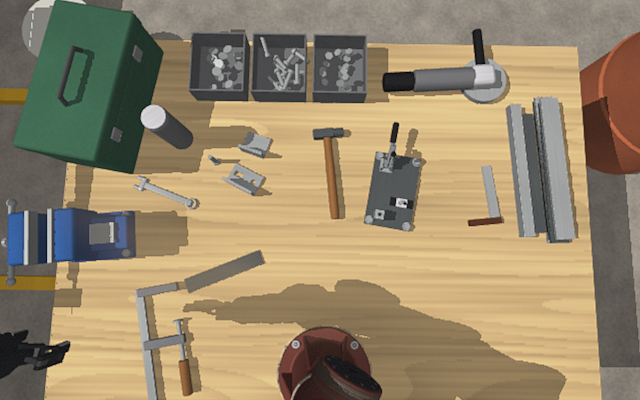

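View pics/scene0.png

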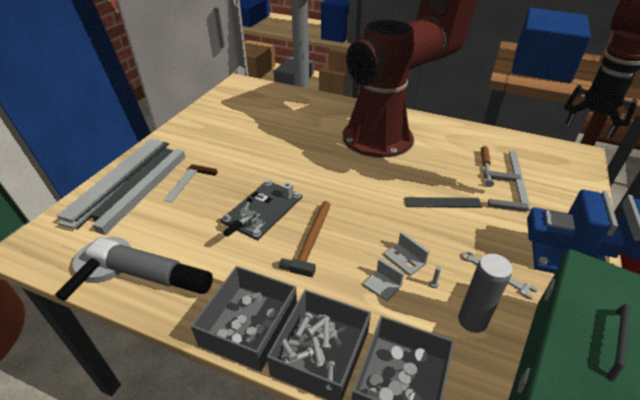

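The top view shows the cleat near (244,179) with its slot visible, the blank at (256,143), the bolt at about (215,158), and the jig at (393,190) with the stop near (379,215). The scene view shows the cleat at about (405,255). Next I'll enlarge these areas.

```bash
python3 - <<'E'
import cv2,numpy as np
t=cv2.imread("pics/top0.png");s=cv2.imread("pics/scene0.png")
f=lambda im,x,y,w,h:cv2.resize(im[y:y+h,x:x+w],(400,300),interpolation=cv2.INTER_CUBIC)
a=f(t,200,125,80,75);b=f(t,350,140,100,100);c=f(s,360,225,100,75);d=f(s,210,170,100,75)
cv2.imwrite("pics/crop.png",np.vstack([np.hstack([a,b]),np.hstack([c,d])]))
E
```

```text
(no output)
```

View pics/crop.png

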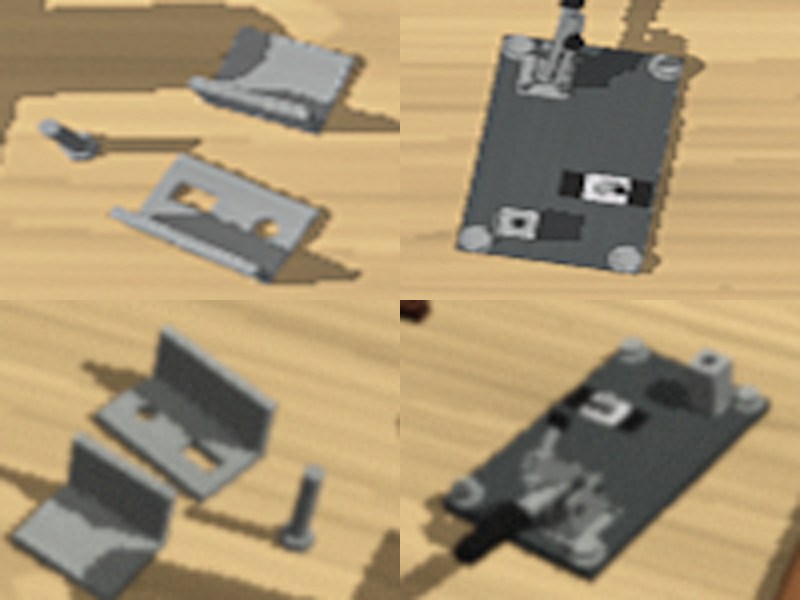

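The crops show the cleat's upright leg on the robot side (about (222,177)–(253,194) px), its slot to the left (+y) and its hole to the right. The jig's stop is at the lower left, and the white pin key is near (402,203).

```bash
cat > h.py <<'E'
from bench import r
import numpy as np, cv2
from scipy.spatial.transform import Rotation as R
def ray(n,px,st=None):
    c=r.calibration(n); u=(px[0]-c['cx'])/c['fx']; v=(px[1]-c['cy'])/c['fy']
    if n=='wrist':
        st=st or r.sense(); th=np.hypot(u,v); s=np.sin(th)/th if th>1e-9 else 1
        d=np.array([u*s,v*s,np.cos(th)]); T=np.array(c['T_tool_cam']); Q=R.from_quat(st['eef_rot']).as_matrix()
        return st['tool_pos']+Q@T[:3,3], Q@T[:3,:3]@d
    E=np.array(c['extrinsics']); return -E[:3,:3].T@E[:3,3], E[:3,:3].T@np.array([u,v,1.])
def plane(n,px,z,st=None):
    o,d=ray(n,px,st); return o+d*(z-o[2])/d[2]
def tri(a,b):
    A=np.zeros((3,3));y=np.zeros(3);L=[]
    for o,d in(a,b):
        d=d/np.linalg.norm(d);P=np.eye(3)-np.outer(d,d);A+=P;y+=P@o
    p=np.linalg.solve(A,y)
    return p,[np.linalg.norm(np.cross(p-o,d/np.linalg.norm(d)))for o,d in(a,b)]
E
python3 - <<'E'
from h import *
np.set_printoptions(precision=4,suppress=True)
for p,z in [((222,177.5),.05),((253,193.75),.05),((252.6,181.8),.008),((376.2,152.3),.012),((421,159),.012),((410,230.7),.012),((364,223),.012),((402.5,202.7),.024),((379,214),.052)]: print(p,plane('top',p,z))
print(tri(ray('top',(252.6,181.8)),ray('scene',(360+147/4,225+110/4))), 'hole')
print(R.from_quat(r.sense()['eef_rot']).as_matrix())
E
```

```text
(222, 177.5) [0.522  0.2858 0.05  ]
(253, 193.75) [0.4785 0.1997 0.05  ]
(252.6, 181.8) [0.5183 0.2099 0.008 ]
(376.2, 152.3) [ 0.6087 -0.1412  0.012 ]
(421, 159) [ 0.5911 -0.2694  0.012 ]
(410, 230.7) [ 0.3861 -0.2353  0.012 ]
(364, 223) [ 0.4057 -0.1066  0.012 ]
(402.5, 202.7) [ 0.4632 -0.2125  0.024 ]
(379, 214) [ 0.4283 -0.1425  0.052 ]
(array([0.5182, 0.2116, 0.0065]), [np.float64(0.0014618172277410448), np.float64(0.0014618172277409804)]) hole
[[-0.9723  0.2337 -0.0004]
 [ 0.2337  0.9723 -0.0009]
 [ 0.0002 -0.001  -1.    ]]
```

Call:
drive_tool(moves=[-0.5575, -0.3135, 0.129, -0.893, -0.5575, -0.3135, 0.129, -0.893, -0.5575, -0.3135, 0.129, -0.893, -0.5575, -0.3135, 0.129, -0.893, -0.5575, -0.3135, 0.129, -0.893, -0.5575, -0.3135, 0.129, -0.893, -0.5575, -0.3135, 0.129, -0.893, -0.5575, -0.3135, 0.129, -0.893, -0.5575, -0.3135, 0.129, -0.893, -0.5575, -0.3135, 0.129, -0.893, -0.5575, -0.3135, 0.129, -0.893], hand=1)

```text
clock: 1.52
tool_pos: [0.5149, 0.2353, 0.2004]
eef_rot: [-0.524, 0.852, 0.0, -0.0]
wrist_force: [-0.3, 0.8, 0.2]
gripper_width: 0.0854
grasp_force: 0.0
```

```bash
python3 - <<'E'
from h import *
import pickle
st=r.sense(); im=r.snapshot('wrist'); pickle.dump((st,im),open('w1.pkl','wb'))
print(st['clock'],st['tool_pos'],st['joint_pos'],R.from_quat(st['eef_rot']).as_matrix()[:,:2].T)
cv2.imwrite("pics/w1.png",im[:,:,::-1])
E
```

```text
1.525 [0.51494529 0.23532054 0.20044432] [ 1.97555400e-01  8.19426004e-03 -1.89567543e-01  1.37394442e+00
  3.19040274e-04 -9.05486337e-01] [[-4.50883190e-01 -8.92582911e-01  3.10682009e-04]
 [-8.92582454e-01  4.50883277e-01  9.12779542e-04]]
```

View pics/w1.png

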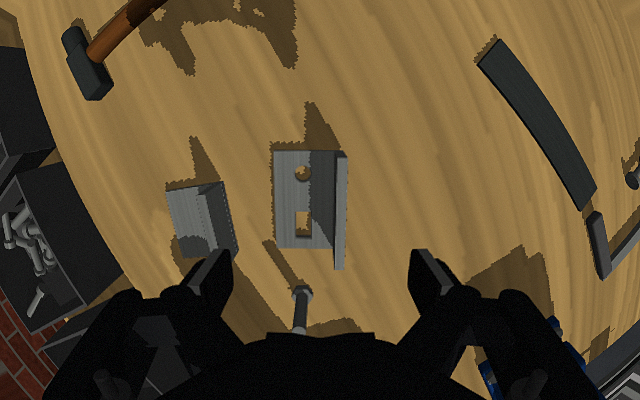

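The wrist view shows the cleat's leg top as a strip at columns 335–347, rows 152–268, its round hole at (302,173) and its slot at (303,222). The blank is on the left and the bolt at (301,295). I'll refine these numerically.

```bash
python3 - <<'E'
from h import *
import pickle
np.set_printoptions(precision=4,suppress=True,linewidth=200)
st,im=pickle.load(open('w1.pkl','rb'))
hsv=cv2.cvtColor(im,cv2.COLOR_RGB2HSV)
m=((hsv[:,:,1]<45)).astype(np.uint8)*255
g=im.mean(2).astype(int)
for v in (165,200,235,262): print(v,g[v,325:356])
print(g[145:160,341],g[260:275,341])
# hole: wood-coloured / shadow region inside plate
w=255-m; cnts,_=cv2.findContours(w[155:245,278:330].copy(),cv2.RETR_LIST,cv2.CHAIN_APPROX_NONE)
for c in cnts:
    if cv2.contourArea(c)>40: x=cv2.boundingRect(c); print(x[0]+278,x[1]+155,x[2:],cv2.contourArea(c))
big=cv2.resize(im[140:280,255:365],None,fx=4,fy=4,interpolation=cv2.INTER_CUBIC)
cv2.imwrite('pics/w1c.png',big[:,:,::-1])
E
```

```text
165 [ 57  57  57  55  53  59  55  56  57  37  29  32  78 108 106 105 107 106 107 109 103 103 102 108 106 108 107 111 106 108 106]
200 [ 54  56  51  53  52  54  53  54  50  26  13  88 114 106 105 108 108 111 107 108 106 120 117 113 111 110 110 108 108 111 110]
235 [ 78  47  50  53  52  53  49  47  28  27  71  99 109 106 106 106 109 109 111 109 105 104 104 106 108 104 105 103 104 105 110]
262 [112 114 116 115 115 117 116 119 103  29 126 111 106 105 109 108 114 109 110 117 112 114 118 116 118 114 113 110 106 105 104]
[110 107 106 111 112  72  41  38  36  41  39  33  61  97 109] [113 110 114 113 113 114 113 114 115 116 111 109 111 110 109]
295 211 (17, 25) 325.5
295 165 (16, 16) 168.0
```

View pics/w1c.png

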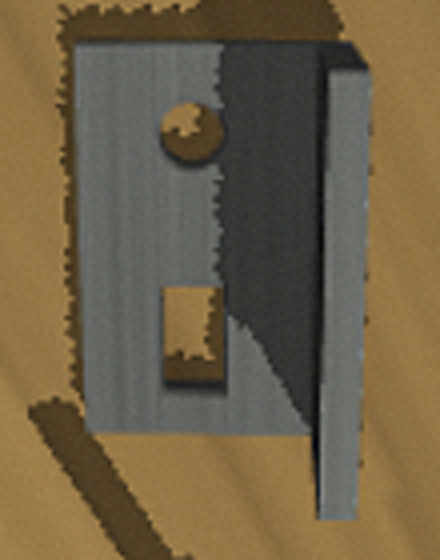

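The crop (4x, offset (255,140)) shows the leg top face with corners (329,68), (372,71), (357,520) and (317,520), the hole centre at about (193,133), and the toe-edge corners at (76,42) and (86,432).

```bash
python3 - <<'E'
from h import *
import pickle
np.set_printoptions(precision=4,suppress=True,linewidth=200)
st,im=pickle.load(open('w1.pkl','rb'))
P=lambda u,v:(255+u/4-.375,140+v/4-.375)
for k,p,z in [('TL',(329,68),.05),('TR',(372,71),.05),('BR',(357,520),.05),('BL',(317,520),.05),('hole',(193,133),.008),('toe-',(76,42),.008),('toe+',(86,432),.008)]:
    print(k,plane('wrist',P(*p),z,st))
# heights by two views (top + wrist), leg-top ends mid
for a,b in [((222,177.5),(337,520)),((253,193.75),(350,70))]: print(tri(ray('top',a),ray('wrist',P(*b),st)))
E
```

```text
TL [0.4861 0.2053 0.05  ]
TR [0.4794 0.2092 0.05  ]
BR [0.5204 0.2887 0.05  ]
BL [0.5275 0.285  0.05  ]
hole [0.5187 0.2106 0.008 ]
toe- [0.5319 0.1816 0.008 ]
toe+ [0.5737 0.2614 0.008 ]
(array([0.5223, 0.2848, 0.0539]), [np.float64(0.0009717249835493389), np.float64(0.0009717249835491352)])
(array([0.4835, 0.2107, 0.0074]), [np.float64(0.003068114500191044), np.float64(0.003068114500191087)])
```

Call:
drive_tool(moves=[0.016, 0.02, 0.07, 0.008, 0.016, 0.02, 0.07, 0.008, 0.016, 0.02, 0.11, 0.008, 0.016, 0.02, 0.143, 0.008, 0.016, 0.02, 0.143, 0.008, 0.016, 0.02, 0.143, 0.008], hand=1)

```text
clock: 2.33
tool_pos: [0.4967, 0.2319, 0.089]
eef_rot: [-0.519, 0.855, -0.0, 0.002]
wrist_force: [-0.1, 0.6, 0.4]
gripper_width: 0.0856
grasp_force: 0.0
```

Call:
drive_tool(moves=[0, 0, 0, 0, 0, 0, 0, 0, 0, 0, 0, 0, 0, 0, 0, 0, 0, 0, 0, 0, 0, 0, 0, 0, 0, 0, 0, 0, 0, 0, 0, 0], hand=0, force=60)

```text
clock: 3.32
tool_pos: [0.4953, 0.2312, 0.0864]
eef_rot: [-0.519, 0.855, -0.0, 0.0]
wrist_force: [-0.9, -1.3, 2.7]
gripper_width: 0.0075
grasp_force: 59.4
```

Call:
drive_tool(moves=[0, 0, -0.03, 0, 0, 0, -0.1, 0, 0, 0, -0.16, 0, 0.06, -0.03, -0.205, -0.02, 0.13, -0.06, -0.205, -0.05, 0.2, -0.095, -0.205, -0.08, 0.27, -0.128, -0.205, -0.115, 0.34, -0.16, -0.205, -0.115, 0.39, -0.184, -0.205, -0.115, 0.419, -0.198, -0.205, -0.115, 0.419, -0.198, -0.205, -0.115, 0.419, -0.198, -0.205, -0.115])

```text
clock: 4.82
tool_pos: [0.4809, -0.1387, 0.2496]
eef_rot: [-0.591, 0.807, 0.001, -0.0]
wrist_force: [-0.3, 1.1, -4.7]
gripper_width: 0.0071
grasp_force: 59.2
```

```bash
python3 - <<'E'
from h import *
import pickle
st=r.sense(); im=r.snapshot('wrist'); pickle.dump((st,im),open('w2.pkl','wb'))
print(st['clock'],st['tool_pos'],st['joint_pos'],st['gripper_width'],R.from_quat(st['eef_rot']).as_matrix()[:,:2].T)
cv2.imwrite("pics/w2.png",im[:,:,::-1])
E
```

```text
4.825 [ 0.48094336 -0.13873538  0.24958292] [-5.42918646e-01 -2.03977039e-01 -2.99892158e-01  1.47642754e+00
  3.78664513e-04 -1.80716289e+00] 0.00707647290329708 [[-3.01773957e-01 -9.53379225e-01 -7.30243646e-04]
 [-9.53378836e-01  3.01772750e-01  1.41466817e-03]]
```

View pics/w2.png

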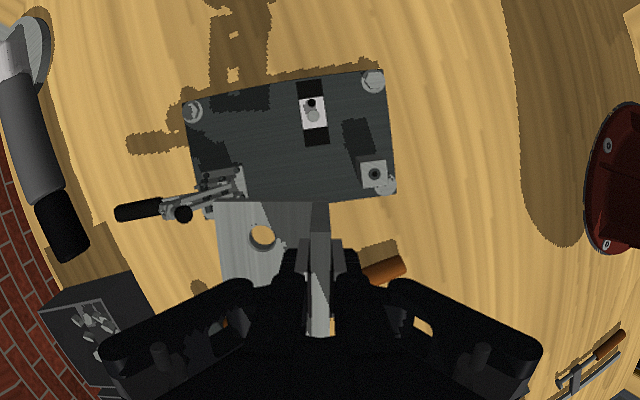

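The wrist view shows the cleat held with its hole at (263,237) and the jig ahead of it. The white key and pin are at about (313,110), the stop top at (374,175), and the jig corners at (183,103), (384,69) and (396,193).

```bash
python3 - <<'E'
from h import *
import pickle
st,im=pickle.load(open('w2.pkl','rb'))
f=lambda x,y,w,h,s:cv2.resize(im[y:y+h,x:x+w],None,fx=s,fy=s,interpolation=cv2.INTER_CUBIC)
a=f(293,75,40,75,8); b=f(345,145,60,60,5); c=f(240,215,60,50,5)
out=np.zeros((600,640,3),np.uint8); out[:600,:320]=a; out[:300,320:620]=b; out[320:570,320:620]=c
cv2.imwrite('pics/w2c.png',out[:,:,::-1])
E
```

```text
(no output)
```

View pics/w2c.png

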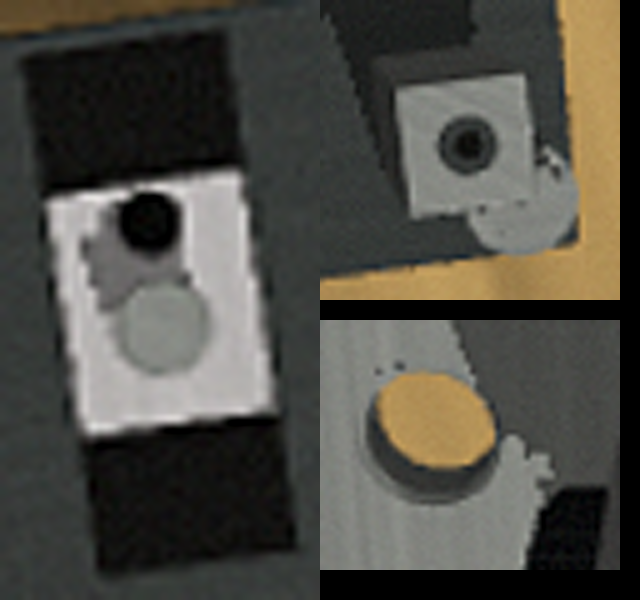

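The crop shows the pin top as a light disc at crop (163,328), about 12 px across; the black disc above it is the lock screw. It also shows the stop top square and the hole's upper rim, centred near crop (433,437).

```bash
python3 - <<'E'
from h import *
import pickle
np.set_printoptions(precision=4,suppress=True,linewidth=200)
st,im=pickle.load(open('w2.pkl','rb'))
Q=R.from_quat(st['eef_rot']).as_matrix(); inv=lambda p:Q.T@(p-st['tool_pos'])
A=lambda u,v:(293+u/8-.44,75+v/8-.44); B=lambda u,v:(345+(u-320)/5-.4,145+v/5-.4); C=lambda u,v:(240+(u-320)/5-.4,215+(v-320)/5-.4)
pin=plane('wrist',A(163,328),.024,st); print('pin',pin,inv(pin))
s=[plane('wrist',B(*p),.052,st) for p in((395,88),(527,73),(537,205),(410,218))]
print('stop',np.array(s)); e=s[3]-s[0]; print('size',np.linalg.norm(e),np.linalg.norm(s[1]-s[0]))
for a,b,z in((s[0],s[3],0),(s[1],s[2],0)): d=b-a; print('yaw',np.degrees(np.arctan2(-d[0],d[1])))
cor=[plane('wrist',p,.012,st) for p in((183,103),(384,69),(396,193))]; print(np.array(cor))
d=cor[0]-cor[1]; print('jig yaw edge x',np.degrees(np.arctan2(d[1],d[0])),np.linalg.norm(d)); d=cor[2]-cor[1]; print(np.degrees(np.arctan2(-d[0],d[1])),np.linalg.norm(d))
k=[plane('wrist',A(*p),.012,st) for p in((22,62),(100,575),(228,32),(297,548))]
for a,b in((0,1),(2,3)): d=k[b]-k[a]; print('key yaw',np.degrees(np.arctan2(-d[0],d[1])),np.linalg.norm(d))
zt=st['tool_pos'][2]-.078
hole=plane('wrist',C(433,437),zt,st); print('hole tool',inv(hole))
# height check of pin via top + wrist, and stop
print(tri(ray('top',(350+(612-400)/4,140+188/3)),ray('wrist',A(163,328),st)))
print(tri(ray('top',(350+(517-400)/4,140+222/3)),ray('wrist',B(467,146),st)))
ty=Q[:,1]; print('tool y ang',np.degrees(np.arctan2(ty[1],ty[0])))
E
```

```text
pin [ 0.4661 -0.2065  0.024 ] [ 0.0693 -0.0067  0.2255]
stop [[ 0.4391 -0.1556  0.052 ]
 [ 0.4158 -0.1514  0.052 ]
 [ 0.4202 -0.1278  0.052 ]
 [ 0.4429 -0.1323  0.052 ]]
size 0.02359149204756645 0.02369587057916814
yaw -9.43772092873119
yaw -10.585804234433649
[[ 0.5898 -0.2659  0.012 ]
 [ 0.385  -0.2316  0.012 ]
 [ 0.4079 -0.1061  0.012 ]]
jig yaw edge x -9.52950313058004 0.20761372802925163
-10.326287917197428 0.12751487487743882
key yaw -9.377203124145785 0.06459616841946535
key yaw -10.014902297560804 0.0646757510208839
hole tool [ 0.0073 -0.0301  0.078 ]
(array([ 0.4631, -0.2075,  0.0477]), [np.float64(0.0027964008560253917), np.float64(0.002796400856025389)])
(array([ 0.429 , -0.1426,  0.0532]), [np.float64(0.000874632289216375), np.float64(0.0008746322892164308)])
tool y ang 162.43587207422772
```

Call:
drive_tool(moves=[0.05, 0.019, 0.01, 0, 0.0775, 0.0293, 0.05, 0, 0.0775, 0.0293, 0.09, 0, 0.0775, 0.0293, 0.12, 0, 0.0775, 0.0293, 0.145, 0, 0.0775, 0.0293, 0.158, 0, 0.0775, 0.0293, 0.1645, 0, 0.0775, 0.0293, 0.1645, 0, 0.0775, 0.0293, 0.1645, 0])

```text
clock: 6.0
tool_pos: [0.4406, -0.1916, 0.1194]
eef_rot: [-0.591, 0.807, -0.001, 0.0]
wrist_force: [0.2, -0.8, -3.5]
gripper_width: 0.007
grasp_force: 59.4
```

```bash
python3 - <<'E'
from h import *
import pickle
st=r.sense(); im=r.snapshot('wrist'); pickle.dump((st,im),open('w3.pkl','wb'))
print(st['clock'],st['tool_pos'],st['wrist_force'],st['ft_torque'],R.from_quat(st['eef_rot']).as_matrix().T)
big=cv2.resize(im[180:330,200:400],None,fx=4,fy=4,interpolation=cv2.INTER_CUBIC)
cv2.imwrite("pics/w3.png",big[:,:,::-1])
E
```

```text
6.0 [ 0.44056804 -0.19156807  0.11943972] [ 0.23759528 -0.81180949 -3.51920983] [-0.00944937  0.06131218  0.01585831] [[-3.01677734e-01 -9.53409908e-01  3.01873841e-04]
 [-9.53409510e-01  3.01677272e-01 -1.06323921e-03]
 [ 9.22634318e-04 -6.08564986e-04 -9.99999389e-01]]
```

View pics/w3.png

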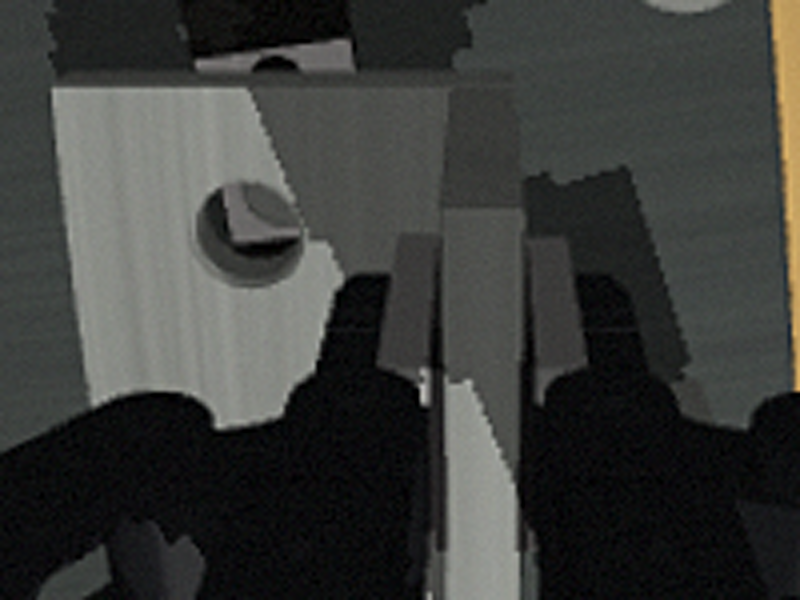

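The crop shows the hole rim centred near (248,233) crop px. The white key edge and an arc of the pin, from about (240,195) to (300,225), are visible through it. I'll project the predicted pin and enlarge the hole to compare.

```bash
cat >> h.py <<'E'
def proj(p,st):
    c=r.calibration('wrist');T=np.array(c['T_tool_cam']);Q=R.from_quat(st['eef_rot']).as_matrix()
    t=Q.T@(np.asarray(p)-st['tool_pos']); q=T[:3,:3].T@(t-T[:3,3]); th=np.arctan2(np.hypot(q[0],q[1]),q[2]); k=c['fx']*th/np.hypot(q[0],q[1])
    return np.array([c['cx']+k*q[0],c['cy']+k*q[1]])
E
python3 - <<'E'
from h import *
import pickle
st,im=pickle.load(open('w3.pkl','rb'))
s=12; x0,y0=243,218; big=cv2.resize(im[y0:y0+42,x0:x0+42],None,fx=s,fy=s,interpolation=cv2.INTER_CUBIC)[:,:,::-1]
big=np.clip(big.astype(float)*1.5,0,255).astype(np.uint8)
Q=R.from_quat(st['eef_rot']).as_matrix()
def circ(c,rad,col,im):
    pts=[(proj(c+rad*np.array([np.cos(a),np.sin(a),0]),st)-[x0,y0]+.5)*s for a in np.linspace(0,6.28,60)]
    cv2.polylines(im,[np.int32(pts)],True,col,1)
b2=big.copy()
circ(np.array([.4661,-.2065,.024]),.006,(0,0,255),b2)
h=st['tool_pos']+Q@np.array([.0073,-.0301,.0784]); circ(h,.007,(0,255,0),b2); circ(h-[0,0,.008],.007,(255,255,0),b2)
cv2.imwrite('pics/w3h.png',np.hstack([big[:, :399],b2[:, :399]])); print(h)
E
```

```text
[ 0.46713575 -0.20765615  0.04107397]
```

View pics/w3h.png

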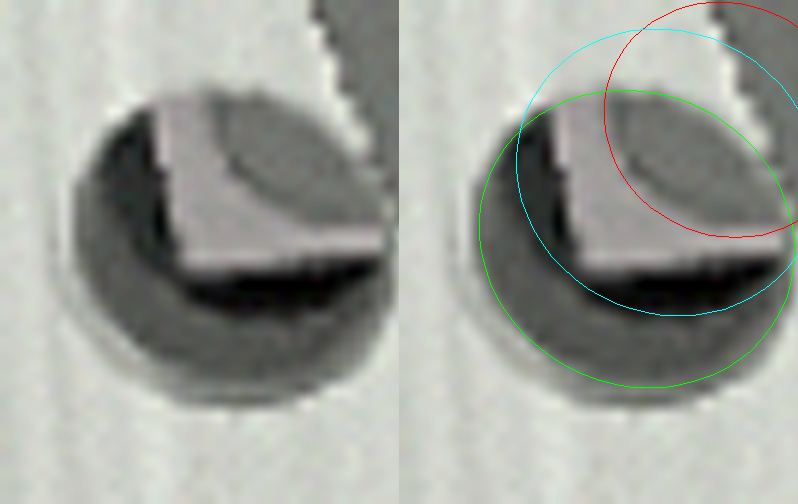

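Call:
drive_tool(moves=[-0.0004, 0.0025, 0, 0, -0.0004, 0.0025, 0.002, 0, -0.0004, 0.0025, 0.005, 0, -0.0004, 0.0025, 0.007, 0, -0.0004, 0.0025, 0.007, 0, -0.0004, 0.0025, 0.007, 0])

```text
clock: 6.8
tool_pos: [0.4384, -0.1905, 0.1131]
eef_rot: [-0.591, 0.807, 0.0, 0.0]
wrist_force: [-0.3, 0.3, -4.2]
gripper_width: 0.0073
grasp_force: 59.5
```

```bash
python3 - <<'E'
from h import *
np.set_printoptions(precision=4,suppress=True)
st=r.sense();Q=R.from_quat(st['eef_rot']).as_matrix()
h=st['tool_pos']+Q@np.array([.0073,-.0304,.0864]); pin=np.array([.4661,-.2065,.024])+Q@[.0005,.0005,0]
print(st['tool_pos'],st['wrist_force'],h,pin,Q.T@(pin-h))
E
```

```text
[ 0.4384 -0.1905  0.1131] [-0.3451  0.2968 -4.1762] [ 0.4652 -0.2066  0.0267] [ 0.4655 -0.2068  0.024 ] [ 0.0001 -0.0004  0.0027]
```

Call:
drive_tool(moves=[0, -0.0004, 0.0015, 0, 0, -0.0004, 0.003, 0, 0, -0.0004, 0.0045, 0, 0, -0.0004, 0.006, 0, 0, -0.0004, 0.0065, 0, 0, -0.0004, 0.0065, 0])

```text
clock: 7.55
tool_pos: [0.4387, -0.1905, 0.1079]
eef_rot: [-0.591, 0.807, 0.0, 0.0]
wrist_force: [0.8, 1.2, -4.0]
gripper_width: 0.0077
grasp_force: 59.5
```

It is below the pin top with almost no vertical force, so the hole is over the pin.

Call:
drive_tool(moves=[0, 0, 0.002, 0, 0, 0, 0.004, 0, 0, 0, 0.006, 0, 0, 0, 0.008, 0, 0, 0, 0.0095, 0, 0, 0, 0.0105, 0, 0, 0, 0.0105, 0])

```text
clock: 8.43
tool_pos: [0.4387, -0.1905, 0.0994]
eef_rot: [-0.591, 0.807, 0.0, 0.0]
wrist_force: [-0.5, 0.4, -4.0]
gripper_width: 0.0072
grasp_force: 59.5
```

Call:
drive_tool(moves=[0, 0, 0.0005, 0, 0, 0, 0.001, 0, 0, 0, 0.0015, 0, 0, 0, 0.0015, 0])

```text
clock: 8.93
tool_pos: [0.4388, -0.1906, 0.0985]
eef_rot: [-0.591, 0.807, -0.0, 0.0]
wrist_force: [-1.4, 0.5, -1.3]
gripper_width: 0.007
grasp_force: 59.9
```

Call:
drive_tool(moves=[0, 0, 0.0005, 0, 0, 0, 0.0005, 0, 0, 0, 0.0005, 0])

```text
clock: 9.3
tool_pos: [0.4388, -0.1906, 0.0985]
eef_rot: [-0.591, 0.807, -0.0, 0.0]
wrist_force: [-3.9, 2.3, 6.1]
gripper_width: 0.0075
grasp_force: 61.0
```

Fully home. Next I'll turn it about the pin.

Call:
drive_tool(moves=[0, 0, -0.0004, 0, 0.0007, 0.0002, -0.0004, -0.0116, 0.0013, 0.0003, -0.0004, -0.0233, 0.002, 0.0004, -0.0004, -0.0349, 0.0027, 0.0005, -0.0004, -0.0465, 0.0034, 0.0006, -0.0004, -0.0582, 0.0034, 0.0006, -0.0004, -0.0582])

```text
clock: 10.18
tool_pos: [0.4375, -0.1932, 0.0984]
eef_rot: [-0.626, 0.78, -0.0, 0.0]
wrist_force: [1.2, 1.3, 4.2]
gripper_width: 0.0069
grasp_force: 60.9
```

```bash
python3 - <<'E'
from h import *
np.set_printoptions(precision=4,suppress=True)
st=r.sense();Q=R.from_quat(st['eef_rot']).as_matrix()
print(st['tool_pos'],st['wrist_force'],st['ft_torque'],np.degrees(np.arctan2(Q[1,1],Q[0,1])), st['tool_pos']+Q@[.0072,-.0307,.0864])
print('heel',st['tool_pos']+Q@[-.050,.004,.0824],'stop face pt',[.4410,-.1440])
E
```

```text
[ 0.4375 -0.1932  0.0984] [1.1503 1.3277 4.2047] [ 0.1674 -0.2651  0.0788] 167.4560658048769 [ 0.466  -0.2069  0.012 ]
heel [ 0.4445 -0.1435  0.016 ] stop face pt [0.441, -0.144]
```

Call:
drive_tool(moves=[0.0003, 0.0001, 0, -0.0058, 0.0007, 0.0002, 0, -0.0116, 0.001, 0.0002, 0, -0.0175, 0.0013, 0.0003, 0, -0.0233, 0.0013, 0.0003, 0, -0.0233])

```text
clock: 10.8
tool_pos: [0.4371, -0.194, 0.0984]
eef_rot: [-0.639, 0.769, -0.0, 0.0]
wrist_force: [2.2, 1.9, 5.5]
gripper_width: 0.0076
grasp_force: 61.0
```

```bash
cat > s.py <<'E'
from h import *
np.set_printoptions(precision=4,suppress=True)
st=r.sense();Q=R.from_quat(st['eef_rot']).as_matrix()
print(st['clock'],st['tool_pos'],st['wrist_force'],st['ft_torque'],np.degrees(np.arctan2(Q[1,1],Q[0,1])), st['tool_pos']+Q@[.0072,-.0307,.0864],st['tool_pos']+Q@[-.050,.004,.0824])
E
python3 s.py
```

```text
10.8 [ 0.4371 -0.194   0.0984] [2.1948 1.9095 5.4719] [ 0.252  -0.3646  0.0382] 169.45935377187308 [ 0.466  -0.2067  0.0121] [ 0.4424 -0.1442  0.016 ]
```

Call:
drive_tool(moves=[0.0003, 0.0001, 0, -0.0058, 0.0007, 0.0002, 0, -0.0116, 0.0007, 0.0002, 0, -0.0116])

```text
clock: 11.18
tool_pos: [0.4368, -0.1945, 0.0984]
eef_rot: [-0.646, 0.763, -0.0, 0.0]
wrist_force: [1.3, 0.9, 5.5]
gripper_width: 0.0073
grasp_force: 61.0
```

```bash
python3 s.py
```

```text
11.175 [ 0.4368 -0.1945  0.0984] [1.2692 0.9036 5.4749] [ 0.2663 -0.303   0.0403] 170.45732721158842 [ 0.4659 -0.2067  0.012 ] [ 0.4412 -0.1446  0.016 ]
```

Call:
drive_tool(moves=[0.0002, 0.0001, 0, -0.003, 0.0004, 0.0001, 0, -0.006, 0.0004, 0.0001, 0, -0.006])

```text
clock: 11.55
tool_pos: [0.4368, -0.1946, 0.0984]
eef_rot: [-0.649, 0.761, -0.0, 0.0]
wrist_force: [2.4, 3.2, 5.7]
gripper_width: 0.0072
grasp_force: 61.1
```

```bash
python3 s.py
```

```text
11.55 [ 0.4368 -0.1946  0.0984] [2.4008 3.2247 5.6538] [ 0.5629 -0.4888 -0.3218] 170.95048371830742 [ 0.4661 -0.2065  0.0121] [ 0.4408 -0.1446  0.0161]
```

Call:
drive_tool(moves=[0, 0.0003, 0, 0.003, 0, 0.0006, 0, 0.006, 0, 0.0006, 0, 0.006])

```text
clock: 11.92
tool_pos: [0.4366, -0.1947, 0.0985]
eef_rot: [-0.646, 0.764, -0.0, 0.001]
wrist_force: [5.7, 2.2, 3.9]
gripper_width: 0.0074
grasp_force: 60.8
```

```bash
python3 s.py
```

```text
11.925 [ 0.4366 -0.1947  0.0985] [5.6568 2.2354 3.852 ] [ 0.383  -0.8629 -0.0654] 170.44600629720597 [ 0.4658 -0.2069  0.0121] [ 0.441  -0.1448  0.0161]
```

Call:
drive_tool(moves=[0, 0, 0, 0, 0, 0, 0, 0, 0, 0, 0, 0, 0, 0, 0, 0, 0, 0, 0, 0], hand=0.3)

```text
clock: 12.55
tool_pos: [0.436, -0.1947, 0.0981]
eef_rot: [-0.646, 0.764, 0.0, -0.0]
wrist_force: [-0.5, 0.2, 0.6]
gripper_width: 0.0257
grasp_force: 0.0
```

Call:
drive_tool(moves=[0, 0, -0.02, 0, 0, 0, -0.05, 0, 0, 0, -0.1, 0, 0.1, 0, -0.15, 0, 0.1, 0, -0.2, 0, 0, 0, -0.2, 0, -0.05, 0, -0.2, 0, -0.05, 0, -0.2, 0, -0.05, 0, -0.2, 0])

```text
clock: 13.68
tool_pos: [0.4429, -0.1554, 0.2591]
eef_rot: [-0.646, 0.763, -0.001, 0.0]
wrist_force: [-0.4, -0.5, -0.5]
gripper_width: 0.0257
grasp_force: 0.0
```

```bash
python3 - <<'E'
from h import *
import pickle
st=r.sense(); im=r.snapshot('wrist'); pickle.dump((st,im),open('w4.pkl','wb'))
print(st['clock'],st['tool_pos'],st['wrist_force'])
big=cv2.resize(im[110:260,230:430],None,fx=4,fy=4,interpolation=cv2.INTER_CUBIC)
cv2.imwrite("pics/w4.png",big[:,:,::-1])
E
```

```text
13.675 [ 0.44287313 -0.15535031  0.25913084] [-0.39406101 -0.46408846 -0.4534145 ]
```

View pics/w4.png

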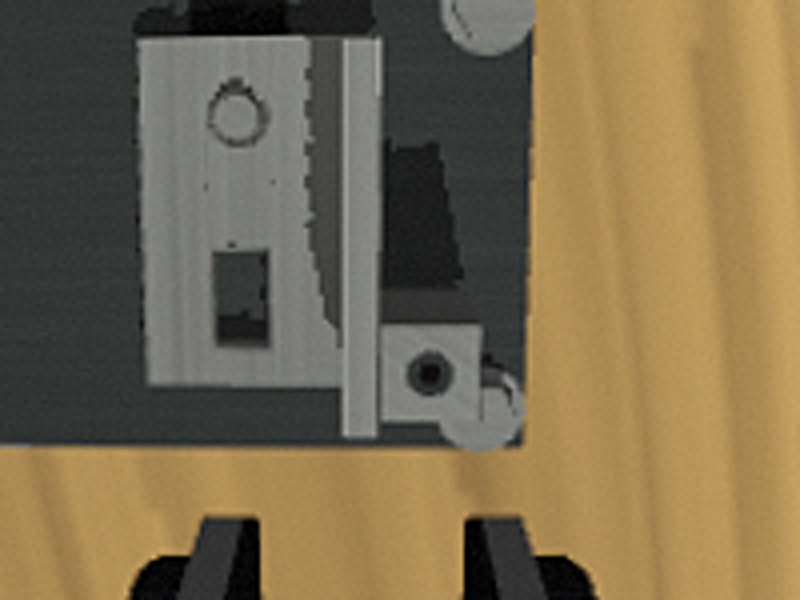

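The final view shows the pin inside the round hole at crop (238,115), the cleat flat on the plate, and the leg's back edge (column 380) meeting the stop's face (column 381). The gripper is clear.

```bash
python3 -c "
from bench import r
print(r.sign_off())"
```

```text
the job is handed in; nothing more can be done
None
```

The cleat is on the pin and fully home on the jig plate, its upright leg turned against the stop; I released it, moved the gripper clear and handed the job in at about 14 s.

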